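Stack two spot plates on the sloping draining shelf

ROBOT

A 7-joint arm with a two-finger parallel gripper is mounted at the origin on a cart in front of the work surface, level with it; the furniture and walls round the work are solid. World frame = base frame: x ahead of the robot, y to its left, z up, the work surface at z = 0. Lengths are in m, angles in rad, forces in N, time in s.
With the tool pointing down it reaches from about 0.35 to 0.9 m from the base axis. Payload 8.1 kg.
Tool frame: the origin (TCP) lies at the very end of the fingers, on their centre line; the grasp point (between the pads) lies 19 mm behind it; z points along the fingers, y is the direction in which the jaws open and shut (so a half turn about z gives the same grasp; the last joint's range is limited). The gripper opens to 92 mm and grips with 3 to 60 N. Pads are 19 mm wide; open, the fingers measure 130 mm over their backs; the gripper's body (75 mm by 190 mm) begins 47 mm behind the grasp point.
Start: joints at [1.022, 0.434, 0.025, 1.573, -0.012, 1.134, -0.075], TCP at [0.269, -0.564, 0.227] pointing down, gripper open.
Joint ranges: [-2.62, 2.62], [-0.44, 2.09], [-1.27, 1.32], [0.08, 2.57], [-1.32, 4.46], [0.12, 2], [-2.74, 2.74]. Speed limits (rad/s): [2.22, 2.22, 3.01, 3.01, 3.14, 3.14, 3.14].

INTERFACE

Orientations are given as a rotation vector (axis times angle).
In Python, from bench import read_state, capture, finish_job gives the robot as it stands.
- The arm moves only by the tool send_rows, never from a script. Its argument "increments" is a list of rows, each an object with "delta_pos": the shift along the tool's x, y, z in cm, a list of three; "rotation": the turn, a rotation vector about the tool's x, y, z in rad, a list of three. A call has 1 to 12 rows; each row shifts and turns the commanded pose from where the row before left it, along the tool's axes as they then stand; what a row does not reach is not made up. A row lasts 1/12 s, in which the tool goes at most 41.7 mm and 7.16 degrees, less where a joint would pass 70% of its speed; a pose out of reach is approached as far as the arm can. A call is refused whole if a number of a shift passes 4.17 or a number of a turn 0.125, either way. A call with a gripper value outside its range is refused whole. "claw" is the gripper command: -1 is fully open, 1 is shut, values between are in proportion, set as the call begins (left out, the last holds). The fingers move at their own pace and stop on an object; the grip force is fixed at half the most. Time passes only in rows, so rows that do not move let the fingers close. It gives the time, the measured TCP pose, the force and the opening at its end, in the units of the state.
- read_state(): the state, without advancing time (a new reading comes with each control period).
- capture(name): name is "side" or "top" or "wrist"; returns a dict with "frame" (480x640x3 uint8, blue, green, red), "intrinsics" (3x3 intrinsics, pixels), "camera_from_world" (4x4, takes a point from world to camera coordinates); the wrist camera has in their place "T_tool_cam" (4x4, takes a point from camera to tool coordinates, whose origin is the TCP and whose axes are the flange's). Camera axes: x right, y up, looking along -z (the intrinsics and any distortion apply to the point x, -y, -z); pixel columns grow to the right and rows downward; lengths in m; the calibration is good to about 2 mm. A picture is of the moment at which its call begins: read the wrist's pose just before it. There is no depth.
- finish_job(): hands the job in, once; it reports no verdict.
The state is a dict: "t": time; "qpos": joint angles; "dq": joint speeds; "joint_torque": joint torques, N m; "eef_pos": TCP position; "tcp_rot": TCP orientation; "contact_force": force on the tool from outside, world axes, zero at the start; "torque": the same for the moment, N m; "opening": finger opening in m.
Only numpy, scipy, OpenCV 4.12 (cv2) and the standard library are available. Lean on these libraries where they do the work, as an engineer would, in place of code of your own. Each camera call takes 0.05 s, during which the arm holds its last target. There are 200 camera calls.

TASK

Put the two white spot plates away on the sloping draining shelf. First push the plate that lies on the rack's level step forward, without lifting it, over the edge and down the slope until it lies home against the backstop; then take the other plate from the worktop, lay it gently, wells up, flat on top of the first, lengthwise down the slope as well, and slide it down until it is home too. In the end both lie as one square stack in the middle of the slope, each against the backstop, and the small objects round the rack are left where they were.

Things in the scene. Friction and masses are not known exactly. Their poses are not given: they have to be found in the camera images.
- rack: draining rack of bent dark grey sheet metal on wire legs, fixed to the worktop, 100 mm wide, no side walls. Origin: on the worktop below the edge where the level step meets the slope; x horizontal from step towards slope and backstop, y left across the rack, z up. Step: x = -105 mm to 0, top 62 mm above the worktop, open below.
- shelf: the rack's sloping sheet: falls 18 degrees from the step's edge (x = -125 mm) to the face of a backstop (x = 0; square to the slope, 100 mm wide, 36 high, 4 thick). Origin: on the sheet at the backstop's foot, mid-width; x down the slope into the backstop, y left across, z square to the slope, surface z = 0. Friction holds a plate: it does not slide by itself.
- plate_step: white porcelain spot plate, flat slab 90 x 56 x 12 mm, six shallow round wells in its top, about 130 g. Origin: centre of its underside; x along the 90 mm length, y along the 56 mm width, z up out of the wells. At the start it lies lengthwise on the rack's step, somewhat askew. Home on the slope its origin is at x = -45 mm, y = 0, z = 0 of the shelf.
- plate_bench: white porcelain spot plate, flat slab 90 x 56 x 12 mm, six shallow round wells in its top, about 130 g. Origin: centre of its underside; x along the 90 mm length, y along the 56 mm width, z up out of the wells. At the start it lies on the worktop to the left of the rack. Home on the first plate its origin is at x = -45 mm, y = 0, z = 12 mm of the shelf.
- objective_case: bystander: small white screw case with black lid, 41 mm across, 61 mm high, standing near left of the rack; origin at the centre of its underside
- cover_box: bystander: little square box with a lid, 27 x 27 x 16 mm, nearer the robot than the rack; origin at the centre of its underside
- forceps: bystander: metal forceps, 123 mm long, 11 mm high, lying right of the rack; origin at its middle on the worktop, y along its length
Mind the look-alikes: they are no part of the job. What is shaped like the plate_bench but green is not meant.

How it is judged:
By the outcome, as a careful person would: the job done as asked, in the order asked, and still so for the second after the job is handed in, with the robot touching nothing.
It also fails if it takes over 72 s, if anything falls off the work surface, if the arm or the gripper's body presses on something with over 40 N, if the wrist force passes 120 N, or if a joint passes its speed limit or range.

## Working session

There is one attempt and no reset: what is moved stays moved. The work goes in short steps, Python scripts to look and compute and a tool call to move; the robot and the scene stay as the last step left them, time stands still between calls to the robot, and variables do not carry over. Pictures are saved under pics/ and viewed, about 8 in all and at most 12, crops included, and the job is handed in when it is done.

Besides the shell and the picture viewer there is one more tool, called after ">>>" in YAML: its name, and indented under it one key for each argument. send_rows: Moves the arm, as the interface text tells. Its arguments: {"type":"object","properties":{"increments":{"type":"array"},"claw":{"type":"number"}},"required":["increments"]}

```bash
mkdir -p pics; ls; python3 - <<'E'
from bench import read_state, capture
import cv2,numpy as np
np.set_printoptions(precision=4,suppress=True)
print(read_state())
for n in("top","side"):
    c=capture(n);cv2.imwrite(f"pics/{n}0.png",c["frame"]);print(n,c["intrinsics"],c["camera_from_world"],[k for k in c])
c=capture("wrist");print(c["intrinsics"],c["T_tool_cam"],list(c))
E
```

```text
pics
{'t': 0.0, 'qpos': array([ 1.0225,  0.4352,  0.025 ,  1.5741, -0.0116,  1.134 , -0.0751]), 'dq': array([ 0.0015,  0.0003,  0.0007,  0.0002,  0.0001, -0.0002,  0.001 ]), 'joint_torque': array([  0.0009, -66.7841,   0.9855, -31.4461,  -0.0606,   0.0428,
         0.0002]), 'eef_pos': array([ 0.2692, -0.5635,  0.2259]), 'tcp_rot': array([-3.0624, -0.694 ,  0.0008]), 'contact_force': array([ 0.2504, -0.292 ,  0.4201]), 'torque': array([-0.004 ,  0.0354,  0.0289]), 'opening': 0.09201859815093733}
top [[506.7356   0.     320.1984]
 [  0.     506.7356 240.2647]
 [  0.       0.       1.    ]] [[ 0.0145 -0.9999 -0.0069  0.2466]
 [ 0.9984  0.0141  0.0553 -0.4988]
 [-0.0552 -0.0077  0.9984 -1.1226]
 [ 0.      0.      0.      1.    ]] ['frame', 'intrinsics', 'camera_from_world']
side [[464.1093   0.     320.7177]
 [  0.     464.1093 241.4589]
 [  0.       0.       1.    ]] [[-0.8662 -0.4996 -0.0097  0.5788]
 [ 0.1777 -0.3262  0.9285 -0.0585]
 [-0.467   0.8025  0.3713 -0.8454]
 [ 0.      0.      0.      1.    ]] ['frame', 'intrinsics', 'camera_from_world']
[[348.217    0.     322.8799]
 [  0.     348.217  241.0655]
 [  0.       0.       1.    ]] [[-0.0012  0.9646  0.2637  0.0712]
 [ 1.      0.001   0.0008 -0.0003]
 [ 0.0005  0.2637 -0.9646 -0.1574]
 [ 0.      0.      0.      1.    ]] ['frame', 'intrinsics', 'T_tool_cam']
```

View pics/top0.png

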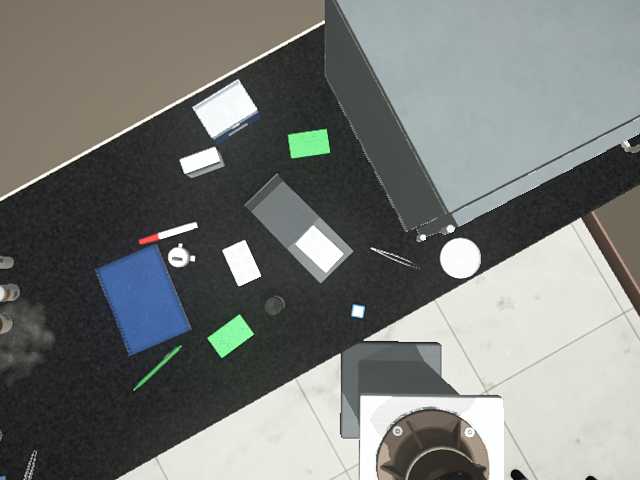

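View pics/side0.png

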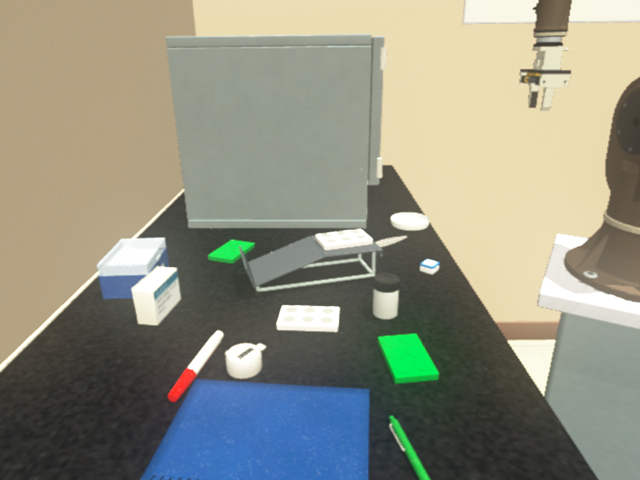

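Top view: the rack runs from the step (about 335,262) to the backstop (262,190), with plate_step at (320,249). White candidates: the slab at (241,263), the box at (202,162) and the dish at (460,258). The green slabs at (309,143) and (231,336) are look-alikes. The slab at (241,263) fits plate_bench, as the side view at (309,318) shows its wells. I'll confirm this in an enlarged crop.

```bash
python3 - <<'E'
import cv2
a=cv2.imread("pics/top0.png")[165:315,210:370];cv2.imwrite("pics/c1.png",cv2.resize(a,None,fx=4,fy=4,interpolation=cv2.INTER_CUBIC)[:600])
b=cv2.imread("pics/side0.png")[220:345,230:430];cv2.imwrite("pics/c2.png",cv2.resize(b,None,fx=4,fy=4,interpolation=cv2.INTER_CUBIC))
E
```

```text
(no output)
```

View pics/c1.png

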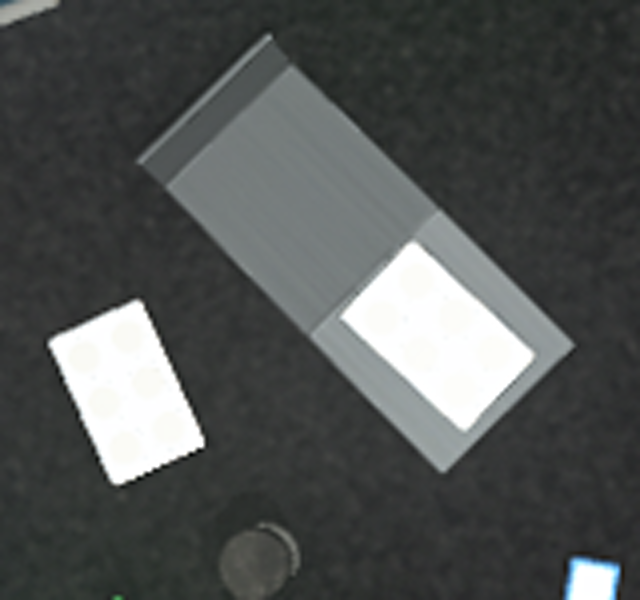

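View pics/c2.png

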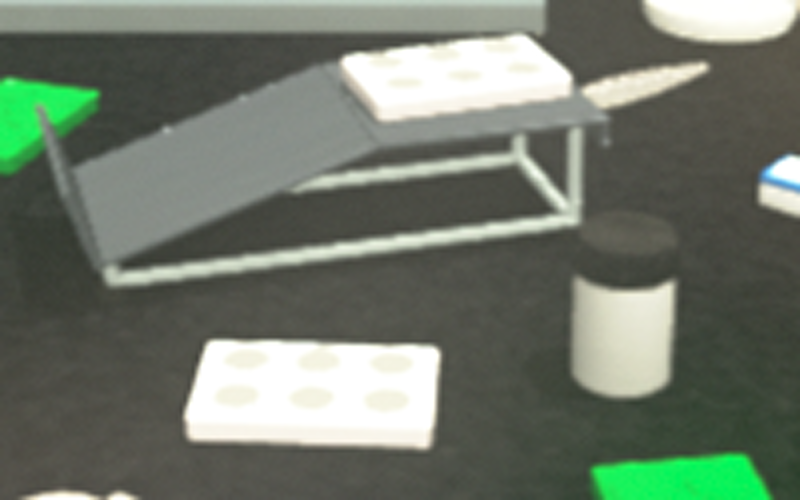

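The crops confirm it: plate_bench is the white slab with six wells at top (241,263), wells up. plate_step sits askew on the step, and its front edge is close to the slope edge.

```bash
cat >h.py <<'E'
import numpy as np,cv2
from bench import read_state,capture
from scipy.spatial.transform import Rotation as R
np.set_printoptions(precision=4,suppress=True)
def ray(uv,z,c):
    K,T=c["intrinsics"],c["camera_from_world"]
    d=np.array([(uv[0]-K[0,2])/K[0,0],-(uv[1]-K[1,2])/K[1,1],-1])
    Rc=T[:3,:3];o=-Rc.T@T[:3,3];d=Rc.T@d
    return o+d*(z-o[2])/d[2]
def wristcam():
    s=read_state();c=capture("wrist")
    T=np.eye(4);T[:3,:3]=R.from_rotvec(s["tcp_rot"]).as_matrix();T[:3,3]=s["eef_pos"]
    c["camera_from_world"]=np.linalg.inv(T@c["T_tool_cam"]);return c
E
python3 - <<'E'
from h import *
c=capture("top")
def P(l,z): return np.array([ray((210+(x+.5)/4-.5,165+(y+.5)/4-.5),z,c) for x,y in l])
def rep(n,l,z):
    p=P(l,z);print(n,p[:,:2].tolist() and p[:,:2].round(4).tolist(),'c',p.mean(0),'sides',[round(float(np.linalg.norm(p[i]-p[i-1])),4) for i in range(len(p))]);return p
s=rep('step',[(444,471),(574,346),(437,211),(312,333)],.062)
f=rep('foot',[(168,187),(291,68)],.0234)
a=rep('ps',[(340,318),(414,241),(534,355),(467,430)],.074)
b=rep('pb',[(50,343),(139,299),(204,445),(119,486)],.012)
rep('case',[(262,562)],.061)
ang=lambda v:np.degrees(np.arctan2(v[1],v[0]))
print('rack yaw',ang(f.mean(0)-s[:2].mean(0)),ang(s[2:].mean(0)-s[:2].mean(0)),'len',np.linalg.norm((f.mean(0)-s[2:].mean(0))))
print('ps yaw',ang(a[:2].mean(0)-a[2:].mean(0)),'pb',ang(b[:2].mean(0)-b[2:].mean(0)))
E
```

```text
step [[0.4024, 0.2511], [0.4703, 0.1823], [0.542, 0.2569], [0.4753, 0.3231]] c [0.4725 0.2534 0.062 ] sides [0.1025, 0.0967, 0.1035, 0.094]
foot [[0.5573, 0.4079], [0.6253, 0.3404]] c [0.5913 0.3741 0.0234] sides [0.0958, 0.0958]
ps [[0.483, 0.3075], [0.5246, 0.2688], [0.4648, 0.2042], [0.4245, 0.2392]] c [0.4742 0.2549 0.074 ] sides [0.0899, 0.0568, 0.0881, 0.0533]
pb [[0.4695, 0.4741], [0.495, 0.4245], [0.4135, 0.3862], [0.3899, 0.4333]] c [0.442  0.4295 0.012 ] sides [0.0894, 0.0557, 0.09, 0.0527]
case [[0.3524, 0.3477]] c [0.3524 0.3477 0.061 ] sides [0.0]
rack yaw 45.454748835813916 45.39181327285928 len 0.12407830257306485
ps yaw 48.35155545349781 pb 26.155075121192496
```

```bash
cat >>h.py <<'E'
YAW=np.radians(45.4); EDGE=np.array([.5086,.2900,.062])
Rr=R.from_euler('z',YAW).as_matrix()                       # rack axes
Rs=Rr@R.from_euler('y',18,degrees=True).as_matrix()        # shelf axes
SH=EDGE+Rs@[.125,0,0]                                      # shelf origin
FLIP=np.diag([1.,-1,-1])
def rack(p): return np.array([*EDGE[:2],0])+Rr@np.array(p)
def shelf(p): return SH+Rs@np.array(p)
def plan(*steps):
    "steps: (pos or None, tool matrix or None); prints tool-axis cm / rotvec rad"
    s=read_state();p=s["eef_pos"];M=R.from_rotvec(s["tcp_rot"]).as_matrix()
    print('t',round(s['t'],2),'p',p,'rackxy',Rr.T@(p-EDGE)*1e3,'shelf mm',Rs.T@(p-SH)*1e3,'F',s['contact_force'],'q',s['qpos'],'op',s['opening'])
    for q,N in steps:
        if N is not None:
            w=R.from_matrix(M.T@N).as_rotvec();print(' rot',w,'rows',np.abs(w).max()/.12);M=N
        if q is not None:
            d=M.T@(q-p)*100;print(' shift cm',d,'rows',np.linalg.norm(d)/4.1);p=np.array(q)
def yaw(deg): return R.from_euler('z',deg,degrees=True).as_matrix()@FLIP
E
python3 -c "
from h import *
plan((np.array([.36,-.3,.24]),None),(np.array([.38,0,.24]),None),(rack([-.14,0,.15]),None),(None,Rr@FLIP),(rack([-.13,0,.067]),None))"
```

```text
t 0.2 p [ 0.2693 -0.5637  0.2262] rackxy [-775.8454 -429.0334  164.2487] shelf mm [-913.6285 -429.0334  -83.5396] F [-0.279  -0.8568  1.1661] q [ 1.0224  0.435   0.025   1.5737 -0.0116  1.134  -0.0751] op 0.09147541307292785
 shift cm [ 19.5488 -19.883   -1.3578] rows 6.808911334947894
 shift cm [ 14.7378 -26.2068   0.0237] rows 7.333315306523371
 shift cm [ 10.9392 -15.8575   9.0142] rows 5.187634472259577
 rot [-0.001  -0.0001 -0.3467] rows 2.8888524506792095
 shift cm [1.  0.  8.3] rows 2.0390302252221333
```

>>> send_rows:
  increments:
    - {"delta_pos": [2.17, -2.21, -0.15], "rotation": [0, 0, 0]}
    - {"delta_pos": [2.17, -2.21, -0.15], "rotation": [0, 0, 0]}
    - {"delta_pos": [2.17, -2.21, -0.15], "rotation": [0, 0, 0]}
    - {"delta_pos": [2.17, -2.21, -0.15], "rotation": [0, 0, 0]}
    - {"delta_pos": [2.17, -2.21, -0.15], "rotation": [0, 0, 0]}
    - {"delta_pos": [2.17, -2.21, -0.15], "rotation": [0, 0, 0]}
    - {"delta_pos": [2.17, -2.21, -0.15], "rotation": [0, 0, 0]}
    - {"delta_pos": [2.17, -2.21, -0.15], "rotation": [0, 0, 0]}
    - {"delta_pos": [2.17, -2.21, -0.15], "rotation": [0, 0, 0]}
  claw: 0.35

```text
t: 0.95
eef_pos: [0.3601, -0.2988, 0.2403]
tcp_rot: [3.064, 0.694, -0.0]
contact_force: [0.7, -1.3, -0.1]
opening: 0.0365
```

```bash
python3 -c "
from h import *
plan((np.array([.38,0,.24]),None),(rack([-.14,0,.15]),None),(None,Rr@FLIP),(rack([-.13,0,.067]),None))"
```

```text
t 0.95 p [ 0.3601 -0.2988  0.2403] rackxy [-523.5068 -307.6572  178.3341] shelf mm [-677.9928 -307.6572    7.8333] F [ 0.7357 -1.2514 -0.1147] q [ 0.6719  0.1732 -0.1084  1.9127  0.0216  1.0566 -0.5707] op 0.03654914724938751
 shift cm [ 14.6749 -26.1011   0.0284] rows 7.303331713906144
 shift cm [ 10.9373 -15.8687   8.9968] rows 5.187634472259575
 rot [ 0.0001  0.0001 -0.3468] rows 2.889777813863838
 shift cm [1.  0.  8.3] rows 2.0390302252221333
```

>>> send_rows:
  increments:
    - {"delta_pos": [1.63, -2.9, 0], "rotation": [0, 0, 0]}
    - {"delta_pos": [1.63, -2.9, 0], "rotation": [0, 0, 0]}
    - {"delta_pos": [1.63, -2.9, 0], "rotation": [0, 0, 0]}
    - {"delta_pos": [1.63, -2.9, 0], "rotation": [0, 0, 0]}
    - {"delta_pos": [1.63, -2.9, 0], "rotation": [0, 0, 0]}
    - {"delta_pos": [1.63, -2.9, 0], "rotation": [0, 0, 0]}
    - {"delta_pos": [1.63, -2.9, 0], "rotation": [0, 0, 0]}
    - {"delta_pos": [1.63, -2.9, 0], "rotation": [0, 0, 0]}
    - {"delta_pos": [1.63, -2.9, 0], "rotation": [0, 0, 0]}

```text
t: 1.7
eef_pos: [0.3795, 0.0, 0.2404]
tcp_rot: [3.064, 0.694, 0.001]
contact_force: [1.5, -0.5, 0.1]
opening: 0.0301
```

>>> send_rows:
  increments:
    - {"delta_pos": [1.56, -2.27, 1.29], "rotation": [0, 0, 0]}
    - {"delta_pos": [1.56, -2.27, 1.29], "rotation": [0, 0, 0]}
    - {"delta_pos": [1.56, -2.27, 1.29], "rotation": [0, 0, 0]}
    - {"delta_pos": [1.56, -2.27, 1.29], "rotation": [0, 0, 0]}
    - {"delta_pos": [1.56, -2.27, 1.29], "rotation": [0, 0, 0]}
    - {"delta_pos": [1.56, -2.27, 1.29], "rotation": [0, 0, 0]}
    - {"delta_pos": [1.56, -2.27, 1.29], "rotation": [0, 0, 0]}
    - {"delta_pos": [0, 0, 0], "rotation": [0, 0, -0.1156]}
    - {"delta_pos": [0, 0, 0], "rotation": [0, 0, -0.1156]}
    - {"delta_pos": [0, 0, 0], "rotation": [0, 0, -0.1156]}

```text
t: 2.53
eef_pos: [0.4094, 0.1896, 0.1495]
tcp_rot: [-2.893, -1.223, 0.002]
contact_force: [-0.2, -0.5, 0.1]
opening: 0.0302
```

```bash
python3 -c "
from h import *
plan((rack([-.13,0,.067]),Rr@FLIP))
c=wristcam();cv2.imwrite('pics/w1.png',c['frame'])"
```

```text
t 2.53 p [0.4094 0.1896 0.1495] rackxy [-141.1357    0.1596   87.4656] shelf mm [-286.2564    0.1596   39.5714] F [-0.2488 -0.4523  0.0956] q [-0.0412  0.3151 -0.6231  2.0385  0.2403  0.8598 -1.5702] op 0.030182285991893803
 rot [-0.0006  0.0008  0.0075] rows 0.06276793017361973
 shift cm [1.1136 0.016  8.2466] rows 2.0296137546539113
```

View pics/w1.png

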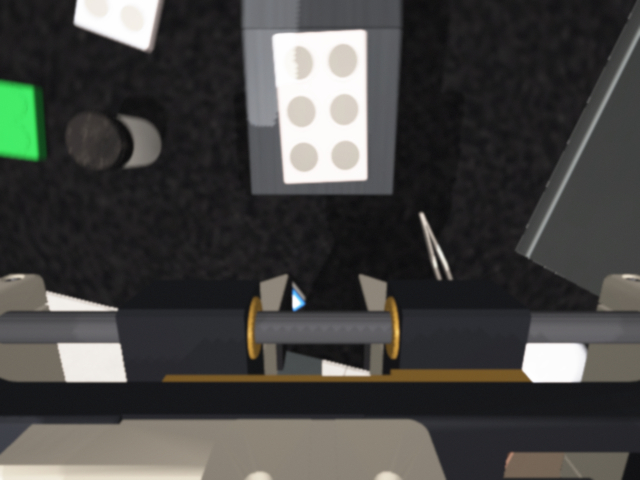

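The wrist view shows the step with rear corners (252,193) and (392,193), edge at row 27, and plate corners (273,37), (366,31), (367,180), (286,184). I'll check these against the top-view figures.

```bash
python3 -c "
from h import *
c=wristcam()
for n,z,l in(('step',.062,[(252,193),(392,193),(402,28),(243,27)]),('ps',.074,[(273,37),(366,31),(367,180),(286,184)])):
  p=np.array([Rr.T@(ray(q,z,c)-EDGE)*1e3 for q in l]);print(n,p,p.mean(0))
"
```

```text
step [[-102.7785   50.4401    0.    ]
 [-101.3888  -47.9337    0.    ]
 [   1.5546  -47.3403   -0.    ]
 [   0.7529   51.9381    0.    ]] [-50.4649   1.776   -0.    ]
ps [[ -7.7765  31.7461  12.    ]
 [ -3.8275 -23.6808  12.    ]
 [-91.4978 -28.4383  12.    ]
 [-94.8805  25.1966  12.    ]] [-49.4956   1.2059  12.    ]
```

```bash
python3 - <<'E'
s=open('h.py').read()
s=s.replace("np.radians(45.4); EDGE=np.array([.5086,.2900,.062])","np.radians(45.6); EDGE=np.array([.5082,.2911,.062])")
open('h.py','w').write(s)
from h import *
plan((rack([-.13,0,.067]),Rr@FLIP))
E
```

```text
t 2.63 p [0.4097 0.189  0.1497] rackxy [-141.9058   -1.0628   87.6838] shelf mm [-287.0562   -1.0628   39.5409] F [ 1.0272 -0.1385 -0.0707] q [-0.0396  0.3144 -0.623   2.0386  0.24    0.8597 -1.5732] op 0.03011462526068645
 rot [-0.0004  0.0004 -0.0009] rows 0.007309599764849676
 shift cm [ 1.1906 -0.1063  8.2684] rows 2.037641547144858
```

>>> send_rows:
  increments:
    - {"delta_pos": [0.2, -0.1, 2], "rotation": [0, 0, 0]}
    - {"delta_pos": [0.2, 0, 2], "rotation": [0, 0, 0]}
    - {"delta_pos": [0.2, 0, 2], "rotation": [0, 0, 0]}
    - {"delta_pos": [0.2, 0, 2], "rotation": [0, 0, 0]}
    - {"delta_pos": [0.3, 0, 0.27], "rotation": [0, 0, 0]}
    - {"delta_pos": [1, 0, 0], "rotation": [0, 0, 0]}
    - {"delta_pos": [0.7, 0, 0], "rotation": [0, 0, 0]}

```text
t: 3.22
eef_pos: [0.4299, 0.2106, 0.0681]
tcp_rot: [-2.899, -1.21, -0.002]
contact_force: [0.8, 1.3, 0.8]
opening: 0.0299
```

>>> send_rows:
  increments:
    - {"delta_pos": [0.5, 0, 0], "rotation": [0, 0, 0]}
    - {"delta_pos": [0.5, 0, 0], "rotation": [0, 0, 0]}
    - {"delta_pos": [0.5, 0, 0], "rotation": [0, 0, 0]}
    - {"delta_pos": [0.5, 0, 0], "rotation": [0, 0, 0]}
    - {"delta_pos": [0.5, 0, 0], "rotation": [0, 0, 0]}
    - {"delta_pos": [0.5, 0, 0], "rotation": [0, 0, 0]}
    - {"delta_pos": [0.5, 0, 0], "rotation": [0, 0, 0]}
    - {"delta_pos": [0.5, 0, 0], "rotation": [0, 0, 0]}
    - {"delta_pos": [0.4, 0, 0], "rotation": [0, 0, 0]}
    - {"delta_pos": [0.4, 0, 0], "rotation": [0, 0, 0]}

```text
t: 4.05
eef_pos: [0.4628, 0.244, 0.0672]
tcp_rot: [2.898, 1.212, -0.0]
contact_force: [-1.9, -1.4, 0.4]
opening: 0.03
```

```bash
python3 -c "
from h import *
plan()
c=wristcam();cv2.imwrite('pics/w2.png',c['frame'])
a=c['frame'][:400,120:520];b=capture('side')['frame'][200:350,210:430]
cv2.imwrite('pics/m2.png',np.hstack([a,cv2.resize(b,(400,273)) if 0 else cv2.copyMakeBorder(cv2.resize(b,(400,273)),0,127,0,0,0)]))"
```

```text
t 4.05 p [0.4628 0.244  0.0672] rackxy [-65.4043  -0.4606   5.185 ] shelf mm [-188.8054   -0.4606  -15.2798] F [-1.8787 -1.3581  0.3674] q [-0.1947  0.5281 -0.5323  1.9598  0.3831  0.7536 -1.7296] op 0.029980481344553497
```

View pics/m2.png

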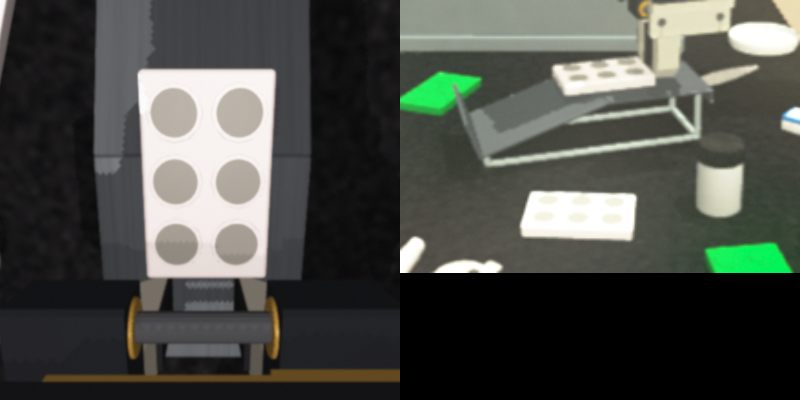

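The wrist crop (offset 120 px) shows the plate square against the fingers and still level. Its front corners are at (138,71) and (275,71), its rear corners at (148,276) and (267,276), and the slope edge is at row 155.

```bash
python3 -c "
from h import *
c=wristcam()
for n,z,l in(('ps',.074,[(258,71),(395,71),(387,276),(268,276)]),('edge',.062,[(216,155),(428,155)])):
  p=np.array([Rr.T@(ray(q,z,c)-EDGE)*1e3 for q in l]);print(n,p,p.mean(0))
"
```

```text
ps [[ 35.1626  25.1586  12.    ]
 [ 34.9152 -29.0963  12.    ]
 [-51.5678 -29.7299  12.    ]
 [-51.3489  25.1538  12.    ]] [-8.2097 -2.1285 12.    ]
edge [[  2.6739  48.1349   0.    ]
 [  2.2558 -48.0795   0.    ]] [2.4648 0.0277 0.    ]
```

>>> send_rows:
  increments:
    - {"delta_pos": [0.3, 0, 0], "rotation": [0, 0, 0]}
    - {"delta_pos": [0.3, 0, 0], "rotation": [0, 0, 0]}
    - {"delta_pos": [0.3, 0, 0], "rotation": [0, 0, 0]}
    - {"delta_pos": [0.2, 0, 0], "rotation": [0, 0, 0]}
    - {"delta_pos": [0.2, 0, 0], "rotation": [0, 0, 0]}
    - {"delta_pos": [0.2, 0, 0], "rotation": [0, 0, 0]}
    - {"delta_pos": [0, 0, 0], "rotation": [0, 0, 0]}

```text
t: 4.78
eef_pos: [0.4733, 0.2548, 0.0672]
tcp_rot: [-2.898, -1.213, -0.001]
contact_force: [-0.1, 0.1, -1.3]
opening: 0.03
```

```bash
python3 -c "
from h import *
plan()
c=wristcam();cv2.imwrite('pics/w2.png',c['frame'])
a=c['frame'][:400,120:520];b=capture('side')['frame'][200:350,210:430]
cv2.imwrite('pics/m3.png',np.hstack([a,cv2.copyMakeBorder(cv2.resize(b,(400,273)),0,127,0,0,0)]))"
```

```text
t 4.78 p [0.4733 0.2548 0.0672] rackxy [-50.3341  -0.4918   5.2305] shelf mm [-174.4869   -0.4918  -10.5796] F [-0.0909  0.0708 -1.3348] q [-0.2084  0.5457 -0.5286  1.9256  0.3851  0.7706 -1.7325] op 0.030037452876393488
```

View pics/m3.png

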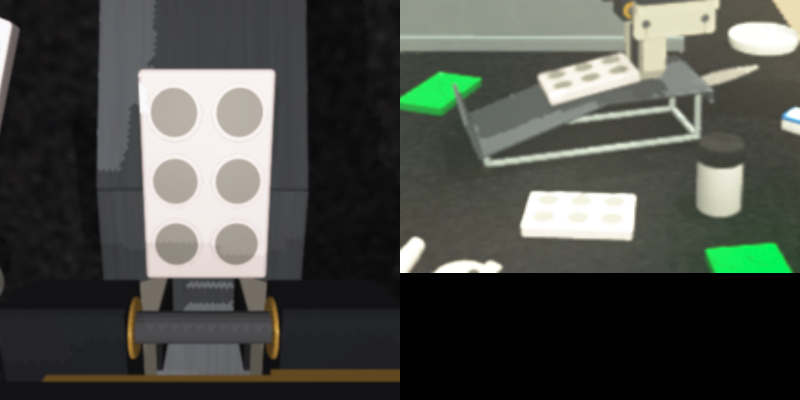

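>>> send_rows:
  increments:
    - {"delta_pos": [-0.6, 0, 0], "rotation": [0, 0, 0]}
    - {"delta_pos": [-1, 0, -1], "rotation": [0, 0, 0]}
    - {"delta_pos": [-1, 0, -2], "rotation": [0, 0, 0]}
    - {"delta_pos": [0, 0, -2], "rotation": [0, 0.105, 0]}

```text
t: 5.22
eef_pos: [0.4546, 0.2367, 0.1173]
tcp_rot: [-2.857, -1.197, -0.146]
contact_force: [1.2, 0.2, 0.3]
opening: 0.0298
```

```bash
python3 -c "
from h import *
plan((shelf([-.19,0,.004]),Rs@FLIP))"
```

```text
t 5.22 p [0.4546 0.2367 0.1173] rackxy [-76.3696   0.1721  55.3093] shelf mm [-214.7233    0.1721   29.0028] F [1.1675 0.2483 0.2774] q [-0.1005  0.4008 -0.5946  2.0221  0.3186  0.7033 -1.6593] op 0.029809888580784535
 rot [-0.0015 -0.4171 -0.0022] rows 3.4755942377703217
 shift cm [2.4723 0.0172 2.5003] rows 0.8576251216854829
```

>>> send_rows:
  increments:
    - {"delta_pos": [0, 0, 0], "rotation": [0, -0.1043, 0]}
    - {"delta_pos": [0, 0, 0], "rotation": [0, -0.1043, 0]}
    - {"delta_pos": [0, 0, 0], "rotation": [0, -0.1043, 0]}
    - {"delta_pos": [0, 0, 0], "rotation": [0, -0.1043, 0]}
    - {"delta_pos": [0.5, 0, 1.2], "rotation": [0, 0, 0]}
    - {"delta_pos": [0.5, 0, 1.2], "rotation": [0, 0, 0]}
    - {"delta_pos": [0.5, 0, 0.1], "rotation": [0, 0, 0]}
    - {"delta_pos": [0.5, 0, 0], "rotation": [0, 0, 0]}
    - {"delta_pos": [0.5, 0, 0], "rotation": [0, 0, 0]}
    - {"delta_pos": [0.5, 0, 0], "rotation": [0, 0, 0]}
    - {"delta_pos": [0.5, 0, 0], "rotation": [0, 0, 0]}
    - {"delta_pos": [0.5, 0, 0], "rotation": [0, 0, 0]}

```text
t: 6.22
eef_pos: [0.4767, 0.2579, 0.0815]
tcp_rot: [2.759, 1.154, -0.432]
contact_force: [-1.0, -0.6, 1.4]
opening: 0.0296
```

```bash
python3 -c "
from h import *
plan((shelf([-.11,0,.004]),Rs@FLIP))
c=wristcam();cv2.imwrite('pics/w2.png',c['frame'])
a=c['frame'][:400,120:520];b=capture('side')['frame'][200:350,210:430]
cv2.imwrite('pics/m4.png',np.hstack([a,cv2.copyMakeBorder(cv2.resize(b,(400,273)),0,127,0,0,0)]))"
```

```text
t 6.22 p [0.4767 0.2579 0.0815] rackxy [-45.7783  -0.717   19.5167] shelf mm [-174.5687   -0.717     4.4152] F [-0.9782 -0.6247  1.4472] q [-0.3064  0.6954 -0.5047  1.6365  0.3472  1.2221 -1.7132] op 0.029632547803177065
 rot [-0.0009 -0.0032 -0.0036] rows 0.030177038846336667
 shift cm [ 6.4569 -0.0717  0.0415] rows 1.5749760731353377
```

View pics/m4.png

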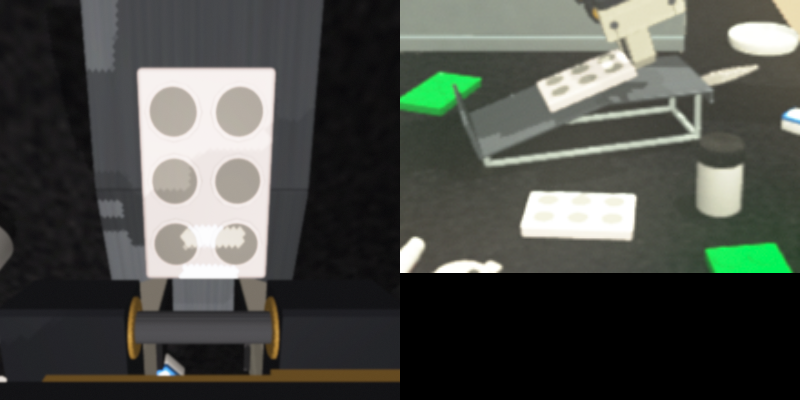

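Plate_step has tipped and lies flat on the slope plane, with the fingers against its rear edge (row 276 in the crop). I'll push it down.

>>> send_rows:
  increments:
    - {"delta_pos": [0.55, 0, 0], "rotation": [0, 0, 0]}
    - {"delta_pos": [0.55, 0, 0], "rotation": [0, 0, 0]}
    - {"delta_pos": [0.55, 0, 0], "rotation": [0, 0, 0]}
    - {"delta_pos": [0.55, 0, 0], "rotation": [0, 0, 0]}
    - {"delta_pos": [0.55, 0, 0], "rotation": [0, 0, 0]}
    - {"delta_pos": [0.55, 0, 0], "rotation": [0, 0, 0]}
    - {"delta_pos": [0.55, 0, 0], "rotation": [0, 0, 0]}
    - {"delta_pos": [0.55, 0, 0], "rotation": [0, 0, 0]}
    - {"delta_pos": [0.55, 0, 0], "rotation": [0, 0, 0]}
    - {"delta_pos": [0.55, 0, 0], "rotation": [0, 0, 0]}
    - {"delta_pos": [0.5, 0, 0], "rotation": [0, 0, 0]}
    - {"delta_pos": [0.4, 0, 0], "rotation": [0, 0, 0]}

```text
t: 7.32
eef_pos: [0.5192, 0.3013, 0.0612]
tcp_rot: [2.758, 1.154, -0.434]
contact_force: [-1.2, -0.7, 0.7]
opening: 0.03
```

```bash
python3 -c "
from h import *
plan((shelf([-.11,0,.004]),Rs@FLIP))
c=wristcam();cv2.imwrite('pics/w5.png',cv2.resize(c['frame'][:320,100:540],None,fx=1.8,fy=1.8,interpolation=cv2.INTER_CUBIC))"
```

```text
t 7.32 p [0.5192 0.3013 0.0612] rackxy [14.9942 -0.6929 -0.811 ] shelf mm [-110.4891   -0.6929    3.8622] F [-1.1833 -0.655   0.7195] q [-0.3606  0.7964 -0.4828  1.4808  0.3623  1.2757 -1.7122] op 0.029998378461138366
 rot [-0.0011 -0.0019 -0.0032] rows 0.026496684425460233
 shift cm [ 0.0489 -0.0693 -0.0138] rows 0.020957809508631593
```

View pics/w5.png

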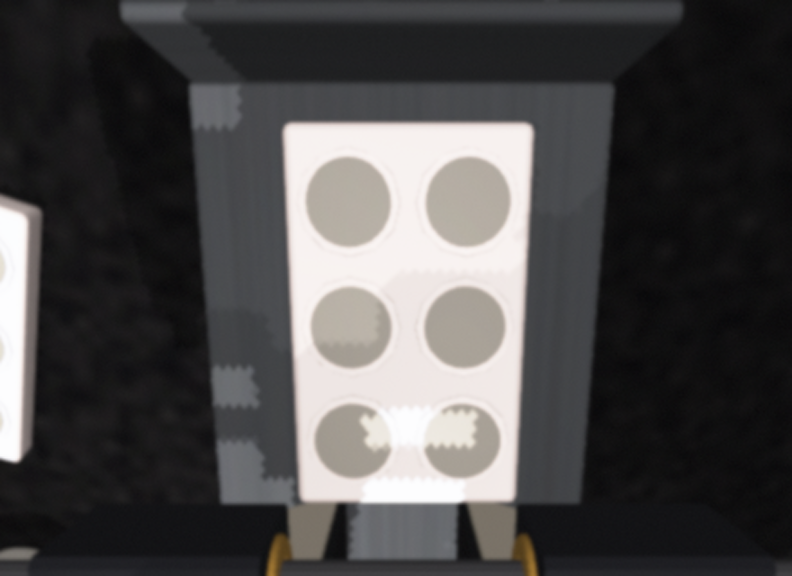

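Wrist crop (1.8x, offset 100): backstop foot corners are at (190,82) and (613,82), plate front at (284,125) and (533,125), and plate rear at (300,500) and (516,500). The plate lies straight, slightly right of the middle.

```bash
cat >>h.py <<'E'
def sray(uv,z,c):
    "pixel -> shelf frame mm on plane shelf z"
    K,T=c["intrinsics"],c["camera_from_world"];Rc=T[:3,:3]
    o=Rs.T@(-Rc.T@T[:3,3]-SH);d=Rs.T@Rc.T@np.array([(uv[0]-K[0,2])/K[0,0],-(uv[1]-K[1,2])/K[1,1],-1])
    return ((o+d*(z-o[2])/d[2])*1e3)
E
python3 -c "
from h import *
c=wristcam()
for z,l in((0,[(190,82),(613,82),(221,500),(581,500)]),(.012,[(284,125),(533,125),(516,500),(300,500)])):
  for x,y in l: print(sray((100+(x+.5)/1.8-.5,(y+.5)/1.8-.5),z,c))
"
```

```text
[ 2.1141 48.3481  0.    ]
[  1.67   -49.7234   0.    ]
[-101.2853   49.3451    0.    ]
[-101.5858  -49.6232    0.    ]
[-9.4662 24.9362 12.    ]
[ -9.7051 -29.3799  12.    ]
[-96.8883 -29.4866  12.    ]
[-96.7214  25.4822  12.    ]
```

>>> send_rows:
  increments:
    - {"delta_pos": [0.4, 0, 0], "rotation": [0, 0, 0]}
    - {"delta_pos": [0.3, 0, 0], "rotation": [0, 0, 0]}
    - {"delta_pos": [0.2, 0, 0], "rotation": [0, 0, 0]}
    - {"delta_pos": [0.1, 0, 0], "rotation": [0, 0, 0]}
    - {"delta_pos": [0, 0, 0], "rotation": [0, 0, 0]}

```text
t: 7.83
eef_pos: [0.5256, 0.3079, 0.0583]
tcp_rot: [2.759, 1.154, -0.434]
contact_force: [-0.6, 0.5, 0.1]
opening: 0.0299
```

>>> send_rows:
  increments:
    - {"delta_pos": [0.1, 0, 0], "rotation": [0, 0, 0]}
    - {"delta_pos": [0, 0, 0], "rotation": [0, 0, 0]}

```text
t: 8.0
eef_pos: [0.5262, 0.3084, 0.0581]
tcp_rot: [2.758, 1.154, -0.434]
contact_force: [-1.4, 0.1, -0.7]
opening: 0.03
```

>>> send_rows:
  increments:
    - {"delta_pos": [0.1, 0, 0], "rotation": [0, 0, 0]}
    - {"delta_pos": [0, 0, 0], "rotation": [0, 0, 0]}

```text
t: 8.17
eef_pos: [0.5262, 0.3084, 0.058]
tcp_rot: [2.757, 1.154, -0.437]
contact_force: [-3.2, -3.3, 4.7]
opening: 0.0301
```

```bash
python3 -c "
from h import *
plan()"
```

```text
t 8.17 p [0.5262 0.3084 0.058 ] rackxy [25.0106 -0.7562 -3.9615] shelf mm [-99.9893  -0.7562   3.9611] F [-3.2379 -3.2809  4.6861] q [-0.37    0.814  -0.479   1.4516  0.3642  1.2884 -1.7106] op 0.03011416282451693
```

>>> send_rows:
  increments:
    - {"delta_pos": [-1, 0, 0], "rotation": [0, 0, 0]}
    - {"delta_pos": [-0.5, 0, -1.5], "rotation": [0, 0, 0]}
    - {"delta_pos": [0, 0, -2], "rotation": [0, 0, 0]}
    - {"delta_pos": [2, 0, 0], "rotation": [0, 0, 0]}
    - {"delta_pos": [2.5, 0, 0], "rotation": [0, 0, 0]}
    - {"delta_pos": [2, 0, 0], "rotation": [0, 0, 0]}
    - {"delta_pos": [0, 0, 0], "rotation": [0, 0, 0]}
    - {"delta_pos": [0, 0, 0], "rotation": [0, 0, 0]}
  claw: -1

```text
t: 8.83
eef_pos: [0.5677, 0.3512, 0.0748]
tcp_rot: [2.758, 1.155, -0.435]
contact_force: [-0.2, -0.5, 0.4]
opening: 0.0787
```

```bash
python3 -c "
from h import *
plan((shelf([-.045,-.0004,.004]),Rs@FLIP))"
```

```text
t 8.83 p [0.5677 0.3512 0.0748] rackxy [84.5705 -0.5293 12.8449] shelf mm [-48.538   -0.5293  38.3499] F [-0.2212 -0.5358  0.4068] q [-0.4184  0.878  -0.4672  1.2571  0.3599  1.4071 -1.6858] op 0.0787104583180857
 rot [-0.0014 -0.0016 -0.0027] rows 0.02258675725465384
 shift cm [ 0.3538 -0.0129  3.435 ] rows 0.8422403314531366
```

>>> send_rows:
  increments:
    - {"delta_pos": [0.3, 0, 0], "rotation": [0, 0, -0.003]}
    - {"delta_pos": [0, 0, 0], "rotation": [0, 0, 0]}
    - {"delta_pos": [0, 0, 1.2], "rotation": [0, 0, 0]}
    - {"delta_pos": [0, 0, 1.2], "rotation": [0, 0, 0]}
    - {"delta_pos": [0, 0, 1.0], "rotation": [0, 0, 0]}
    - {"delta_pos": [0, 0, 0], "rotation": [0, 0, 0]}

```text
t: 9.33
eef_pos: [0.5608, 0.3429, 0.0396]
tcp_rot: [2.754, 1.157, -0.441]
contact_force: [-0.5, -0.2, -0.1]
opening: 0.0914
```

>>> send_rows:
  increments:
    - {"delta_pos": [0, 0, 0], "rotation": [0, 0, 0]}
    - {"delta_pos": [0, 0, 0], "rotation": [0, 0, 0]}
    - {"delta_pos": [0, 0, 0], "rotation": [0, 0, 0]}
    - {"delta_pos": [0, 0, 0], "rotation": [0, 0, 0]}
    - {"delta_pos": [0, 0, 0], "rotation": [0, 0, 0]}
    - {"delta_pos": [0, 0, 0], "rotation": [0, 0, 0]}
    - {"delta_pos": [0, 0, 0], "rotation": [0, 0, 0]}
  claw: -0.225

```text
t: 9.92
eef_pos: [0.5631, 0.345, 0.0427]
tcp_rot: [2.757, 1.158, -0.433]
contact_force: [2.2, -1.3, 0.8]
opening: 0.0564
```

```bash
python3 -c "
from h import *
plan()"
```

```text
t 9.92 p [0.5631 0.345  0.0427] rackxy [ 76.8745  -1.5049 -19.2647] shelf mm [-45.9348  -1.5049   5.4337] F [ 2.1707 -1.3322  0.7794] q [-0.4125  0.8987 -0.4632  1.3027  0.374   1.3443 -1.696 ] op 0.05641395000144218
```

>>> send_rows:
  increments:
    - {"delta_pos": [0, -0.1, 0], "rotation": [0, 0, 0]}
    - {"delta_pos": [0, 0, 0], "rotation": [0, 0, 0]}
    - {"delta_pos": [0, 0, 0], "rotation": [0, 0, 0]}

```text
t: 10.17
eef_pos: [0.5621, 0.3458, 0.0426]
tcp_rot: [2.757, 1.158, -0.434]
contact_force: [3.1, -1.2, 0.9]
opening: 0.0562
```

```bash
python3 -c "
from h import *
plan()"
```

```text
t 10.17 p [0.5621 0.3458 0.0426] rackxy [ 76.7703  -0.1935 -19.3831] shelf mm [-45.9974  -0.1935   5.2889] F [ 3.1048 -1.179   0.9329] q [-0.4136  0.8986 -0.4636  1.3036  0.3734  1.3439 -1.6974] op 0.0561652928652591
```

>>> send_rows:
  increments:
    - {"delta_pos": [0, 0, 0], "rotation": [0, 0, 0]}
    - {"delta_pos": [0, 0, 0], "rotation": [0, 0, 0]}
    - {"delta_pos": [0, 0, 0], "rotation": [0, 0, 0]}
    - {"delta_pos": [0, 0, 0], "rotation": [0, 0, 0]}
    - {"delta_pos": [0, 0, -1.5], "rotation": [0, 0, 0]}
    - {"delta_pos": [-1, 0, -2], "rotation": [0, 0, 0]}
    - {"delta_pos": [-2, 0, -2], "rotation": [0, 0, 0]}
    - {"delta_pos": [-2, 0, 0], "rotation": [0, 0, 0]}
    - {"delta_pos": [-1, 0, 0], "rotation": [0, 0, 0]}
    - {"delta_pos": [0, 0, 0], "rotation": [0, 0, 0]}
  claw: -1

```text
t: 11.0
eef_pos: [0.5331, 0.3162, 0.1147]
tcp_rot: [2.757, 1.158, -0.433]
contact_force: [0.7, -0.2, -1.0]
opening: 0.0916
```

```bash
python3 -c "
from h import *
c=wristcam();cv2.imwrite('pics/w6f.png',c['frame']);cv2.imwrite('pics/w6.png',cv2.resize(c['frame'][:300,100:540],None,fx=1.8,fy=1.8,interpolation=cv2.INTER_CUBIC));plan()
np.save('w6.npy',c['camera_from_world'])"
```

```text
t 11.05 p [0.5336 0.3168 0.114 ] rackxy [36.1133 -0.2071 51.9572] shelf mm [-106.7099   -0.2071   60.5738] F [ 0.5194 -0.4549 -0.6074] q [-0.3737  0.7704 -0.4902  1.3813  0.3395  1.3927 -1.6865] op 0.09177464707265497
```

View pics/w6.png

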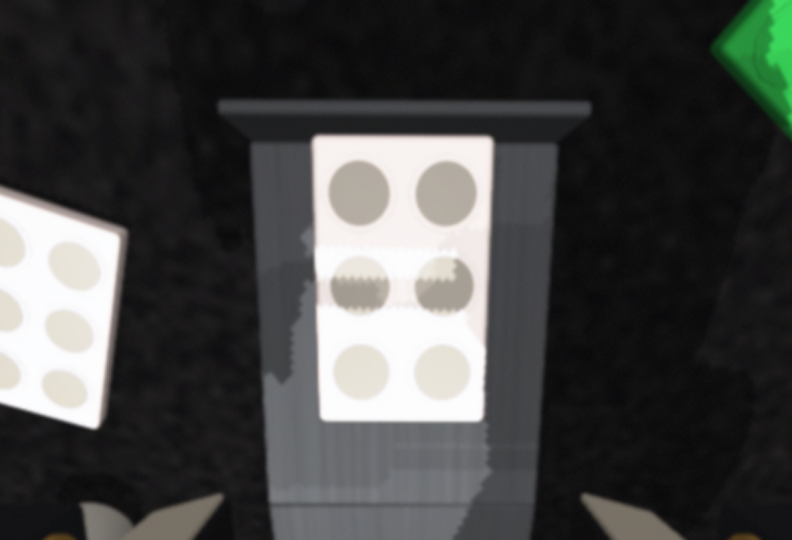

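The wrist crop shows plate_step straight, centred (plate mid column 402 against rack mid 403) and against the backstop at row 136. Next is plate_bench.

```bash
python3 -c "
from h import *
plan((np.array([.442,.4295,.11]),yaw(26.2)),(np.array([.442,.4295,.003]),None))"
```

```text
t 11.05 p [0.5336 0.3168 0.114 ] rackxy [36.1133 -0.2071 51.9572] shelf mm [-106.7099   -0.2071   60.5738] F [ 0.5194 -0.4549 -0.6074] q [-0.3737  0.7704 -0.4902  1.3813  0.3395  1.3927 -1.6865] op 0.09177464707265497
 rot [0.0522 0.3087 0.3353] rows 2.7937900515510283
 shift cm [ -3.2426 -14.1608   0.3957] rows 3.544561639302179
 shift cm [ 0.   0.  10.7] rows 2.6097560975609757
```

>>> send_rows:
  increments:
    - {"delta_pos": [0, 0, 0], "rotation": [0.0131, 0.0772, 0.0838]}
    - {"delta_pos": [0, 0, 0], "rotation": [0.0131, 0.0772, 0.0838]}
    - {"delta_pos": [0, 0, 0], "rotation": [0.0131, 0.0772, 0.0838]}
    - {"delta_pos": [0, 0, 0], "rotation": [0.0131, 0.0772, 0.0838]}
    - {"delta_pos": [-0.65, -2.83, 0.08], "rotation": [0, 0, 0]}
    - {"delta_pos": [-0.65, -2.83, 0.08], "rotation": [0, 0, 0]}
    - {"delta_pos": [-0.65, -2.83, 0.08], "rotation": [0, 0, 0]}
    - {"delta_pos": [-0.65, -2.83, 0.08], "rotation": [0, 0, 0]}
    - {"delta_pos": [-0.65, -2.83, 0.08], "rotation": [0, 0, 0]}
    - {"delta_pos": [0, 0, 0], "rotation": [0, 0, 0]}
    - {"delta_pos": [0, 0, 0], "rotation": [0, 0, 0]}

```text
t: 11.97
eef_pos: [0.4401, 0.4323, 0.1089]
tcp_rot: [-3.057, -0.719, 0.003]
contact_force: [0.8, -0.8, 0.1]
opening: 0.0918
```

```bash
python3 -c "
from h import *
plan((np.array([.442,.4295,.05]),yaw(26.2)),(np.array([.442,.4295,.003]),None))
c=wristcam()
g=cv2.cvtColor(c['frame'],cv2.COLOR_BGR2HSV);m=((g[...,1]<40)&(g[...,2]>190)).astype(np.uint8)
n,l,st,ce=cv2.connectedComponentsWithStats(m)
for i in range(1,n):
  if st[i,4]>2000: 
    r=cv2.minAreaRect(np.argwhere(l==i)[:,::-1].astype(np.float32)); print(st[i],[ray(q,.012,c)[:2] for q in cv2.boxPoints(r)],ray(r[0],.012,c))
"
```

```text
t 11.97 p [0.4401 0.4323 0.1089] rackxy [ 53.2757 147.4653  46.8917] shelf mm [-88.8222 147.4653  61.0597] F [ 0.838  -0.8413  0.1249] q [-0.5451  0.5861 -0.4701  1.6943  0.3133  0.9372 -2.2439] op 0.0918103575632474
 rot [-0.0018  0.0014  0.0047] rows 0.039353860953029195
 shift cm [0.0437 0.338  5.8892] rows 1.4387861466103806
 shift cm [0.  0.  4.7] rows 1.1463414634146343
[ 107   31  138   41 3040] [array([0.4927, 0.6201]), array([0.5066, 0.6219]), array([0.5342, 0.5364]), array([0.5205, 0.5333])] [0.5134 0.5782 0.012 ]
[  472    58   140   166 11095] [array([0.5814, 0.3919]), array([0.6253, 0.3486]), array([0.5663, 0.2597]), array([0.516 , 0.3054])] [0.5741 0.3284 0.012 ]
[ 115  108   63   66 2702] [array([0.4395, 0.606 ]), array([0.4784, 0.5886]), array([0.4633, 0.5482]), array([0.4226, 0.5649])] [0.4514 0.5772 0.012 ]
[ 290  181   75  114 7802] [array([0.4709, 0.4749]), array([0.4947, 0.427 ]), array([0.4168, 0.3852]), array([0.3907, 0.4375])] [0.4451 0.432  0.012 ]
```

>>> send_rows:
  increments:
    - {"delta_pos": [0.1, 0.12, 2], "rotation": [0, 0, 0]}
    - {"delta_pos": [0.1, 0.12, 2], "rotation": [0, 0, 0]}
    - {"delta_pos": [0, 0, 2], "rotation": [0, 0, 0]}
    - {"delta_pos": [0, 0, 2], "rotation": [0, 0, 0]}
    - {"delta_pos": [0, 0, 1.2], "rotation": [0, 0, 0]}
    - {"delta_pos": [0, 0, 0.6], "rotation": [0, 0, 0]}
    - {"delta_pos": [0, 0, 0], "rotation": [0, 0, 0]}
    - {"delta_pos": [0, 0, 0], "rotation": [0, 0, 0]}

```text
t: 12.68
eef_pos: [0.4453, 0.4285, 0.0117]
tcp_rot: [-3.06, -0.711, 0.001]
contact_force: [-0.2, -0.4, 0.7]
opening: 0.0921
```

```bash
python3 -c "
from h import *
plan((np.array([.443,.431,.003]),yaw(26.2)))"
```

```text
t 12.68 p [0.4453 0.4285 0.0117] rackxy [ 54.17   141.0501 -50.3195] shelf mm [-57.9316 141.0501 -31.1172] F [-0.2126 -0.406   0.7483] q [-0.5746  0.7045 -0.4151  1.7612  0.3888  0.7581 -2.3015] op 0.09207076370470471
 rot [-0.0005  0.0004 -0.0003] rows 0.003925966446703191
 shift cm [-0.0978 -0.3278  0.868 ] rows 0.22756301874187196
```

>>> send_rows:
  increments:
    - {"delta_pos": [-0.1, -0.2, 0.5], "rotation": [0, 0, 0]}
    - {"delta_pos": [0, 0, 0.3], "rotation": [0, 0, 0]}
    - {"delta_pos": [0, 0, 0], "rotation": [0, 0, 0]}

```text
t: 12.93
eef_pos: [0.4429, 0.4299, 0.0033]
tcp_rot: [-3.059, -0.713, 0.001]
contact_force: [-1.1, 0.3, -0.6]
opening: 0.0922
```

>>> send_rows:
  increments:
    - {"delta_pos": [0, 0, 0], "rotation": [0, 0, 0]}
    - {"delta_pos": [0, 0, 0], "rotation": [0, 0, 0]}
    - {"delta_pos": [0, 0, 0], "rotation": [0, 0, 0]}
    - {"delta_pos": [0, 0, 0], "rotation": [0, 0, 0]}
    - {"delta_pos": [0, 0, 0], "rotation": [0, 0, 0]}
    - {"delta_pos": [0, 0, 0], "rotation": [0, 0, 0]}
    - {"delta_pos": [0, 0, 0], "rotation": [0, 0, 0]}
    - {"delta_pos": [0, 0, 0], "rotation": [0, 0, 0]}
  claw: 1

```text
t: 13.6
eef_pos: [0.443, 0.43, 0.0034]
tcp_rot: [-3.059, -0.712, 0.001]
contact_force: [-0.3, 0.3, 0.7]
opening: 0.0558
```

```bash
python3 -c "
from h import *
plan()"
```

```text
t 13.6 p [0.443  0.43   0.0034] rackxy [ 53.5838 143.7417 -58.5904] shelf mm [-55.9334 143.7417 -39.1644] F [-0.2918  0.3357  0.6548] q [-0.5824  0.7147 -0.4097  1.7669  0.3953  0.7425 -2.3109] op 0.05575111303693068
```

>>> send_rows:
  increments:
    - {"delta_pos": [0, 0, -1], "rotation": [0, 0, 0]}
    - {"delta_pos": [0, 0, -2], "rotation": [0, 0, 0]}
    - {"delta_pos": [0, 0, -3], "rotation": [0, 0, 0]}
    - {"delta_pos": [0, 0, -3], "rotation": [0, 0, 0]}
    - {"delta_pos": [0, 0, -3], "rotation": [0, 0, 0]}
    - {"delta_pos": [0, 0, 0], "rotation": [-0.0131, -0.0772, -0.0838]}
    - {"delta_pos": [0, 0, 0], "rotation": [-0.0131, -0.0772, -0.0838]}
    - {"delta_pos": [0, 0, 0], "rotation": [-0.0131, -0.0772, -0.0838]}
    - {"delta_pos": [0, 0, 0], "rotation": [-0.0131, -0.0772, -0.0838]}
    - {"delta_pos": [0, 0, 0], "rotation": [0, 0, 0]}

```text
t: 14.43
eef_pos: [0.4434, 0.4301, 0.1219]
tcp_rot: [2.752, 1.163, -0.443]
contact_force: [-1.0, -1.0, -0.8]
opening: 0.0557
```

```bash
python3 -c "
from h import *
plan((shelf([-.065,-.0004,.05]),Rs@FLIP),(shelf([-.065,-.0004,.0154]),None))"
```

```text
t 14.43 p [0.4434 0.4301 0.1219] rackxy [ 53.9858 143.5055  59.9458] shelf mm [-92.1807 143.5055  73.6944] F [-0.9993 -0.9549 -0.8411] q [-0.5517  0.7761 -0.5318  1.3647  0.2996  1.4107 -1.8767] op 0.05574086748161562
 rot [-0.0015  0.0038  0.0041] rows 0.03404523090343988
 shift cm [ 2.7181 14.3905  2.3694] rows 3.6183973578172948
 shift cm [0.   0.   3.46] rows 0.84390243902439
```

>>> send_rows:
  increments:
    - {"delta_pos": [0.45, 2.4, 0.3], "rotation": [0, 0.004, 0.004]}
    - {"delta_pos": [0.45, 2.4, 0.3], "rotation": [0, 0, 0]}
    - {"delta_pos": [0.45, 2.4, 0.3], "rotation": [0, 0, 0]}
    - {"delta_pos": [0.45, 2.4, 0.3], "rotation": [0, 0, 0]}
    - {"delta_pos": [0.45, 2.4, 0.3], "rotation": [0, 0, 0]}
    - {"delta_pos": [0.45, 2.4, 0.3], "rotation": [0, 0, 0]}
    - {"delta_pos": [0, 0, 0], "rotation": [0, 0, 0]}
    - {"delta_pos": [0, 0, 0], "rotation": [0, 0, 0]}

```text
t: 15.1
eef_pos: [0.561, 0.3412, 0.098]
tcp_rot: [2.764, 1.146, -0.427]
contact_force: [-0.5, 0.3, -1.2]
opening: 0.0556
```

```bash
python3 -c "
from h import *
plan((shelf([-.065,-.0004,.0154]),Rs@FLIP))
c=wristcam();cv2.imwrite('pics/w7.png',c['frame'])"
```

```text
t 15.1 p [0.561  0.3412 0.098 ] rackxy [72.7508 -2.6593 36.0022] shelf mm [-66.9352  -2.6593  56.7214] F [-0.4999  0.3411 -1.2414] q [-0.3979  0.8383 -0.4864  1.2823  0.3584  1.4203 -1.6929] op 0.055649703946855866
 rot [-0.001  -0.007  -0.0093] rows 0.07766125573784106
 shift cm [ 0.1935 -0.2259  4.1321] rows 1.0104473635717202
```

>>> send_rows:
  increments:
    - {"delta_pos": [0.2, -0.2, 0.5], "rotation": [0, -0.006, -0.008]}
    - {"delta_pos": [0, 0, 0.8], "rotation": [0, 0, 0]}
    - {"delta_pos": [0, 0, 0.8], "rotation": [0, 0, 0]}
    - {"delta_pos": [0, 0, 0.8], "rotation": [0, 0, 0]}
    - {"delta_pos": [0, 0, 0.5], "rotation": [0, 0, 0]}
    - {"delta_pos": [0, 0, 0.2], "rotation": [0, 0, 0]}
    - {"delta_pos": [0, 0, 0], "rotation": [0, 0, 0]}
    - {"delta_pos": [0, 0, 0], "rotation": [0, 0, 0]}

```text
t: 15.82
eef_pos: [0.552, 0.338, 0.0631]
tcp_rot: [2.754, 1.164, -0.437]
contact_force: [0.4, 1.1, -1.7]
opening: 0.0557
```

```bash
python3 -c "
from h import *
plan((shelf([-.065,-.0004,.0154]),Rs@FLIP))"
```

```text
t 15.82 p [0.552  0.338  0.0631] rackxy [64.1625  1.5058  1.1399] shelf mm [-64.3301   1.5058  20.9115] F [ 0.3966  1.1197 -1.654 ] q [-0.3971  0.8638 -0.4851  1.3297  0.3727  1.3604 -1.7003] op 0.055662587976575584
 rot [-0.0011 -0.      0.0037] rows 0.0310465542095247
 shift cm [-0.067   0.1906  0.5511] rows 0.14317094800946342
```

>>> send_rows:
  increments:
    - {"delta_pos": [0, 0.1, 0.2], "rotation": [0, 0, 0]}
    - {"delta_pos": [0, 0, 0.1], "rotation": [0, 0, 0.002]}
    - {"delta_pos": [0, 0, 0], "rotation": [0, 0, 0]}

```text
t: 16.07
eef_pos: [0.5522, 0.3364, 0.0602]
tcp_rot: [2.755, 1.16, -0.437]
contact_force: [0.2, -0.8, -1.8]
opening: 0.0558
```

>>> send_rows:
  increments:
    - {"delta_pos": [0, 0, 0.1], "rotation": [0, 0, 0]}
    - {"delta_pos": [0, 0, 0], "rotation": [0, 0, 0]}

```text
t: 16.23
eef_pos: [0.5518, 0.3364, 0.0593]
tcp_rot: [2.755, 1.161, -0.437]
contact_force: [-0.3, 0.5, -0.8]
opening: 0.0555
```

```bash
python3 -c "
from h import *
plan((shelf([-.065,-.0004,.0154]),Rs@FLIP))"
```

```text
t 16.23 p [0.5518 0.3364 0.0593] rackxy [62.8254  0.5192 -2.7383] shelf mm [-64.4033   0.5192  16.8098] F [-0.2887  0.4585 -0.7814] q [-0.3955  0.8661 -0.4838  1.3356  0.3743  1.3526 -1.7024] op 0.055465591667972096
 rot [-0.001   0.0001  0.0018] rows 0.014790089106879184
 shift cm [-0.0597  0.0919  0.141 ] rows 0.04355237632742816
```

>>> send_rows:
  increments:
    - {"delta_pos": [0, 0.08, 0.07], "rotation": [0, 0, 0]}
    - {"delta_pos": [0, 0, 0], "rotation": [0, 0, 0]}

```text
t: 16.4
eef_pos: [0.5524, 0.3355, 0.0586]
tcp_rot: [2.755, 1.161, -0.437]
contact_force: [-0.8, -0.5, -1.8]
opening: 0.0556
```

>>> send_rows:
  increments:
    - {"delta_pos": [0, 0, 0.07], "rotation": [0, 0, 0]}
    - {"delta_pos": [0, 0, 0], "rotation": [0, 0, 0]}

```text
t: 16.57
eef_pos: [0.5522, 0.3355, 0.0582]
tcp_rot: [2.755, 1.161, -0.437]
contact_force: [0.2, -0.1, 1.0]
opening: 0.0558
```

>>> send_rows:
  increments:
    - {"delta_pos": [0, 0, 0.06], "rotation": [0, 0, 0]}
    - {"delta_pos": [0, 0, 0], "rotation": [0, 0, 0]}

```text
t: 16.73
eef_pos: [0.5523, 0.3355, 0.0582]
tcp_rot: [2.755, 1.161, -0.436]
contact_force: [0.7, -0.9, 5.0]
opening: 0.0554
```

```bash
python3 -c "
from h import *
plan((shelf([-.065,-.0004,.0154]),Rs@FLIP))"
```

```text
t 16.73 p [0.5523 0.3355 0.0582] rackxy [62.5811 -0.3934 -3.8092] shelf mm [-64.3047  -0.3934  15.7159] F [ 0.6536 -0.924   4.9748] q [-0.3942  0.8665 -0.4836  1.3374  0.3753  1.3497 -1.7021] op 0.05542397059368474
 rot [-0.0008 -0.0008  0.0015] rows 0.012873054905146751
 shift cm [-0.0695  0.0007  0.0316] rows 0.01862757589777039
```

>>> send_rows:
  increments:
    - {"delta_pos": [0, 0, -0.03], "rotation": [0, 0, 0]}
    - {"delta_pos": [0, 0, 0], "rotation": [0, 0, 0]}
    - {"delta_pos": [0, 0, 0], "rotation": [0, 0, 0]}
    - {"delta_pos": [0, 0, 0], "rotation": [0, 0, 0]}
    - {"delta_pos": [0, 0, -1], "rotation": [0, 0, 0]}
    - {"delta_pos": [0, 0, -1.5], "rotation": [0, 0, 0]}
    - {"delta_pos": [0, 0, -1.5], "rotation": [0, 0, 0]}
  claw: -1

```text
t: 17.32
eef_pos: [0.5607, 0.3443, 0.0965]
tcp_rot: [2.755, 1.161, -0.439]
contact_force: [-0.4, -0.0, -0.4]
opening: 0.0914
```

>>> send_rows:
  increments:
    - {"delta_pos": [-1.2, 0, 0], "rotation": [0, 0, 0]}
    - {"delta_pos": [-1.8, 0, 0], "rotation": [0, 0, 0]}
    - {"delta_pos": [-1.8, 0, 0], "rotation": [0, 0, 0]}
    - {"delta_pos": [-1.8, 0, 0], "rotation": [0, 0, 0]}
    - {"delta_pos": [-0.6, 0, 0], "rotation": [0, 0, 0]}
    - {"delta_pos": [0, 0, 0], "rotation": [0, 0, 0]}
    - {"delta_pos": [0, 0, 0], "rotation": [0, 0, 0]}
  claw: 0.35

```text
t: 17.9
eef_pos: [0.5135, 0.2956, 0.1185]
tcp_rot: [2.756, 1.161, -0.436]
contact_force: [-0.4, 0.4, -0.3]
opening: 0.0497
```

```bash
python3 -c "
from h import *
plan((shelf([-.134,-.0004,.017]),Rs@FLIP))
c=wristcam()
a=c['frame'][:400,120:520];b=capture('side')['frame'][200:350,210:430]
cv2.imwrite('pics/m8.png',np.hstack([a,cv2.copyMakeBorder(cv2.resize(b,(400,273)),0,127,0,0,0)]))"
```

```text
t 17.9 p [0.5135 0.2956 0.1185] rackxy [ 6.9552 -0.6193 56.4621] shelf mm [-135.8329   -0.6193   55.8479] F [-0.4078  0.4395 -0.3432] q [-0.3395  0.7292 -0.5136  1.4606  0.3413  1.3635 -1.6937] op 0.049705025944162165
 rot [-0.0008 -0.0011  0.0015] rows 0.01270633617397705
 shift cm [ 0.1833 -0.0219  3.8848] rows 0.9485783945855777
```

View pics/m8.png

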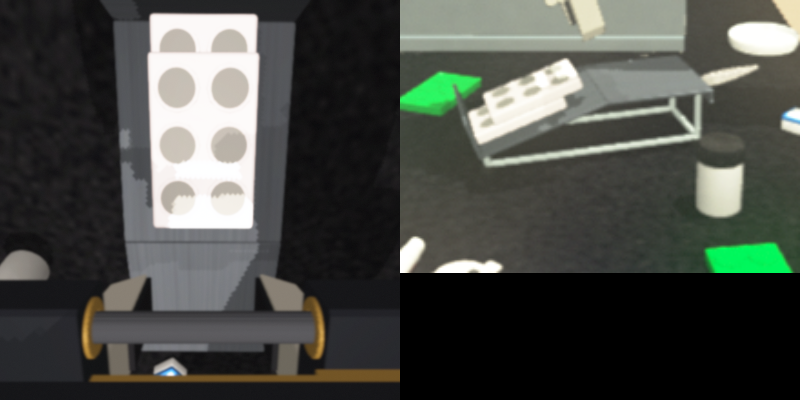

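Wrist crop: plate_bench lies flat on plate_step. Its upper front edge is at row 53 (148–259, mid 203.5) and its rear edge at row 228 (mid 202.5); plate_step's front edge mid is at 204. The two are aligned, with about 20 mm still to slide.

```bash
python3 -c "
from h import *
c=wristcam()
for q,z in(((322,228),.024),((268,53),.024),((379,53),.024),((270,14),.012),((378,14),.012)): print(sray(q,z,c))"
```

```text
[-108.192    0.563   24.   ]
[-20.2     27.0735  24.    ]
[-20.1728 -27.3314  24.    ]
[ 0.4935 27.0743 12.    ]
[  0.5094 -27.7626  12.    ]
```

>>> send_rows:
  increments:
    - {"delta_pos": [0, 0, 1.3], "rotation": [0, 0, 0]}
    - {"delta_pos": [0, 0, 1.3], "rotation": [0, 0, 0]}
    - {"delta_pos": [0, 0, 1.2], "rotation": [0, 0, 0]}
    - {"delta_pos": [0, 0, 0], "rotation": [0, 0, 0]}
    - {"delta_pos": [0, 0, 0], "rotation": [0, 0, 0]}

```text
t: 18.47
eef_pos: [0.5043, 0.2867, 0.0812]
tcp_rot: [2.754, 1.161, -0.44]
contact_force: [-0.7, -0.4, 0.4]
opening: 0.0299
```

```bash
python3 -c "
from h import *
plan((shelf([-.134,-.0004,.017]),Rs@FLIP))"
```

```text
t 18.47 p [0.5043 0.2867 0.0812] rackxy [-5.8457 -0.3197 19.1652] shelf mm [-136.482    -0.3197   16.4207] F [-0.658  -0.4228  0.374 ] q [-0.3338  0.7526 -0.5076  1.5231  0.3587  1.2862 -1.7105] op 0.029883610763195845
 rot [-0.0014  0.0017  0.0021] rows 0.017384119064092707
 shift cm [ 0.2482  0.008  -0.0579] rows 0.062194254644860426
```

>>> send_rows:
  increments:
    - {"delta_pos": [0.5, 0, 0], "rotation": [0, 0, 0]}
    - {"delta_pos": [0.5, 0, 0], "rotation": [0, 0, 0]}
    - {"delta_pos": [0.3, 0, 0], "rotation": [0, 0, 0]}
    - {"delta_pos": [0.3, 0, 0], "rotation": [0, 0, 0]}
    - {"delta_pos": [0.3, 0, 0], "rotation": [0, 0, 0]}
    - {"delta_pos": [0.3, 0, 0], "rotation": [0, 0, 0]}
    - {"delta_pos": [0.3, 0, 0], "rotation": [0, 0, 0]}
    - {"delta_pos": [0.3, 0, 0], "rotation": [0, 0, 0]}
    - {"delta_pos": [0.3, 0, 0], "rotation": [0, 0, 0]}
    - {"delta_pos": [0.2, 0, 0], "rotation": [0, 0, 0]}
    - {"delta_pos": [0, 0, 0], "rotation": [0, 0, 0]}

```text
t: 19.38
eef_pos: [0.5268, 0.3097, 0.0714]
tcp_rot: [2.755, 1.161, -0.437]
contact_force: [-1.1, -0.2, -0.6]
opening: 0.0298
```

```bash
python3 -c "
from h import *
plan()"
```

```text
t 19.38 p [0.5268 0.3097 0.0714] rackxy [26.2652 -0.2701  9.3832] shelf mm [-102.9199   -0.2701   17.0404] F [-1.075  -0.1834 -0.5566] q [-0.3622  0.8041 -0.4963  1.4392  0.3665  1.3146 -1.7082] op 0.029798575669744823
```

>>> send_rows:
  increments:
    - {"delta_pos": [0.1, 0, 0], "rotation": [0, 0, 0]}
    - {"delta_pos": [0.1, 0, 0], "rotation": [0, 0, 0]}
    - {"delta_pos": [0, 0, 0], "rotation": [0, 0, 0]}

```text
t: 19.63
eef_pos: [0.5279, 0.3107, 0.0709]
tcp_rot: [2.755, 1.161, -0.437]
contact_force: [0.7, 0.3, 0.4]
opening: 0.0299
```

>>> send_rows:
  increments:
    - {"delta_pos": [0.1, 0, 0], "rotation": [0, 0, 0]}
    - {"delta_pos": [0, 0, 0], "rotation": [0, 0, 0]}

```text
t: 19.8
eef_pos: [0.5286, 0.3114, 0.0707]
tcp_rot: [2.755, 1.161, -0.437]
contact_force: [-0.2, 1.2, 0.4]
opening: 0.0301
```

```bash
python3 -c "
from h import *
plan()"
```

```text
t 19.8 p [0.5286 0.3114 0.0707] rackxy [28.778  -0.4044  8.7156] shelf mm [-100.3238   -0.4044   17.1819] F [-0.1731  1.2307  0.4153] q [-0.3645  0.8082 -0.4953  1.432   0.3671  1.3175 -1.7078] op 0.030060480124302843
```

>>> send_rows:
  increments:
    - {"delta_pos": [0.08, 0, 0], "rotation": [0, 0, 0]}
    - {"delta_pos": [0, 0, 0], "rotation": [0, 0, 0]}

```text
t: 19.97
eef_pos: [0.5287, 0.3115, 0.0707]
tcp_rot: [2.754, 1.16, -0.439]
contact_force: [-3.7, -1.9, 3.4]
opening: 0.0299
```

>>> send_rows:
  increments:
    - {"delta_pos": [0.08, 0, 0], "rotation": [0, 0, 0]}
    - {"delta_pos": [0, 0, 0], "rotation": [0, 0, 0]}

```text
t: 20.13
eef_pos: [0.5287, 0.3116, 0.0706]
tcp_rot: [2.754, 1.16, -0.441]
contact_force: [-4.6, -4.1, 6.5]
opening: 0.0297
```

```bash
python3 -c "
from h import *
plan()"
```

```text
t 20.13 p [0.5287 0.3116 0.0706] rackxy [29.0356 -0.3107  8.599 ] shelf mm [-100.0428   -0.3107   17.1506] F [-4.5847 -4.0936  6.545 ] q [-0.3658  0.8102 -0.4948  1.4287  0.367   1.3213 -1.7076] op 0.029709741855622095
```

Firm contact came at the same tool station as the first plate (-100.0 mm). I'll back off and look.

>>> send_rows:
  increments:
    - {"delta_pos": [-0.5, 0, 0], "rotation": [0, 0, 0]}
    - {"delta_pos": [-1, 0, -1], "rotation": [0, 0, 0]}
    - {"delta_pos": [-0.5, 0, -2.5], "rotation": [0, 0, 0]}
    - {"delta_pos": [0, 0, -2.5], "rotation": [0, 0, 0]}
    - {"delta_pos": [0, 0, 0], "rotation": [0, 0, 0]}
    - {"delta_pos": [0, 0, 0], "rotation": [0, 0, 0]}

```text
t: 20.63
eef_pos: [0.5302, 0.3131, 0.1357]
tcp_rot: [2.757, 1.161, -0.431]
contact_force: [-0.9, 0.4, -0.3]
opening: 0.0297
```

```bash
python3 -c "
from h import *
plan()
c=wristcam()
a=cv2.resize(c['frame'][:300,160:480],None,fx=1.25,fy=1.25,interpolation=cv2.INTER_CUBIC)
b=cv2.resize(capture('side')['frame'][215:340,220:420],(400,250),interpolation=cv2.INTER_CUBIC);t=cv2.resize(capture('top')['frame'][140:340,180:440],(325,250))
print(a.shape)
cv2.imwrite('pics/m9.png',np.vstack([np.hstack([a,cv2.copyMakeBorder(b,0,125,0,0,0)]),cv2.copyMakeBorder(t,0,0-25+0 if 0 else 0,0,475,0)])[:600])"
```

```text
t 20.63 p [0.5302 0.3131 0.1357] rackxy [31.0924 -0.337  73.7012] shelf mm [-118.2043   -0.337    79.7021] F [-0.9307  0.3689 -0.282 ] q [-0.3601  0.7447 -0.5098  1.3782  0.3377  1.4227 -1.6842] op 0.029734968325604214
(375, 400, 3)
```

View pics/m9.png

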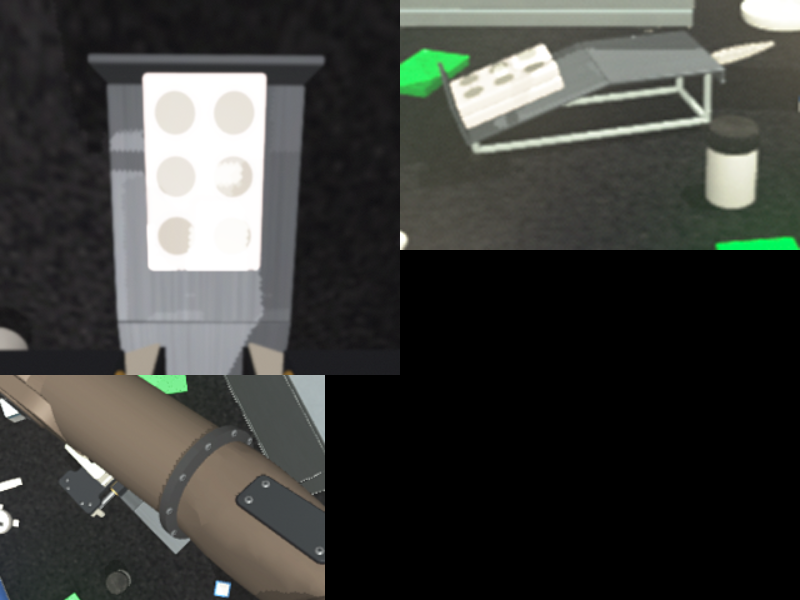

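The final picture shows one square stack in the middle of the slope: stack mid columns are 204.5 at front and rear, against 206 and 203.5 for the rack. It sits against the backstop, and the bystanders in view are undisturbed. The gripper is clear.

```bash
python3 -c "
from bench import finish_job
print(finish_job())"
```

```text
the job is handed in; nothing more can be done
None
```

Both plates are home on the draining shelf as one square stack, and the job was handed in at about 20.8 s of the 72 s allowed.

- **First plate:** I pushed it off the step with two finger points, without lifting it. It tipped onto the slope, and I pushed it down to the backstop. It ended about 2 mm right of the middle, so I centred it with the jaws.
- **Second plate:** I gripped it across its width and laid it flat on the first, touching down at about 5 N and roughly 20 mm up the slope. I then released it and pushed it home from behind.

**Last checks:**
- Firm contact with the backstop came at the same tool position for both plates (-100.0 mm), with about 7–9 N at the wrist.
- The final wrist and side views show the stack square, centred to within about 0.5 mm, and the gripper clear.
- The objective case and cover box look undisturbed. The forceps show only partly in the side view, because the arm hid much of the last top view; that part looks unmoved.
- No check failed. The backstop's foot measured about 2 mm further along than my rack estimate, within the calibration, so I went by contact force there.

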